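Tap a stuck casting mould open against its stops

TASK

The small casting mould is stuck: its far half jams between the two guide cheeks. Pick up the brass mallet by its handle and, with light taps or pushes of its head (never over 20 N) on the fronts of the two horns, left and right in turn, walk the far half back until it sits fully home against both stop screws, and make sure of it with a steady press of about 15 N on a horn; touch the mould with the mallet only. Then lay the mallet flat on the bench clear of the mould, and leave the tape, sanding stick and wax block where they are.

Things in the scene. Friction and masses are not known exactly. Their poses are not given: they have to be found in the camera images.
- mould_base: Fixed part, bolted down: dark plate 146 x 194 x 10 mm (x -38 to +108) with the near half (aluminium block, x -30 to 0, y -49 to +49, top 62 mm above the bench) and a steel guide cheek each side (12 mm thick, x -4 to +95, top 44 mm). Origin on the bench under the middle of the near half's far face; +x is the way the far half must go (away from the robot within 0.35 rad), +y to the left horn.
- stop_bar: Fixed steel bar, 12 x 150 x 26 mm, across the far end of the plate with two round-nosed stop screws pointing at the ends of the far half's side bars. Origin midway between the screw tips, on the plate (10 mm above the bench), axes as mould_base. The stops are set so that the far half can open by 20 to 26 mm. A side is home when its horn is at x = -130 mm in this frame.
- mould_half: Far half, aluminium, about 0.85 kg, loose between the cheeks with 1.5 to 2.6 mm play in all (differs each time): cross block 28 mm thick and a side bar each side, 20 mm wide, 54 mm high, x +50 to -74 mm, its front end the horn. Origin under the middle of its near face, 10 mm above the bench; axes as mould_base when square. It starts 1 to 4 mm open.
- horn_left (a point): Tip of the domed steel striking button (21 mm across, 6 mm proud) on the front end of the left horn, 34 mm above the bench, facing -x. In mould_base x = gap - 80 mm, y = +65. Pushed here with 3 to 8 N this side goes forward; if it leads by more than some mm the half jams askew (0.03 to 0.05 rad) and the force shoots up: then only a push on the other horn (up to about 12 N to free it) helps.
- horn_right (a point): The same point on the right horn: y = -65 mm in mould_base; it behaves as the left one does. Nothing stands in front of the horns. At a stop or a jam the push rises steeply (10 N per mm or more). Friction takes 2 to 6 N of a push.
- brass_mallet: Small mallet lying on the bench, 0.26 kg: beech handle 20 mm thick, 163 mm long along its y axis, brass head at its -y end. Origin below the middle of the handle, 13 mm under its axis. Head: cylinder, diameter 26, length 52 mm along the mallet's x, flat faces at x = +-26 mm. It starts with the head to the right (-y world, within 0.45 rad). Grip across the handle, best near the head.
- mallet_head (a point): Centre of the mallet's head: 68 mm from the origin along the mallet's -y, 13 mm above the bench as it lies.
- tape_roll: Roll of masking tape lying flat behind the mould to the right, 100 mm across, 25 mm high; bystander.
- sanding_stick: Flat wooden sanding stick lying on the bench left of the mould, 190 x 26 x 10 mm; bystander.
- wax_block: Block of carving wax, 50 x 90 x 24 mm, on the bench near the front edge between mallet and mould; bystander.

How it is judged:
By the outcome, as a careful person would: the job done as asked, in the order asked, and still so for the second after the job is handed in, with the robot touching nothing.
It also fails if it takes over 72 s, if anything falls off the work surface, if the arm or the gripper's body presses on something with over 40 N, if the wrist force passes 120 N, or if a joint passes its speed limit or range.

ROBOT

A 6-joint arm with a two-finger parallel gripper is mounted at the origin on a cart in front of the work surface, level with it; the furniture and walls round the work are solid. World frame = base frame: x ahead of the robot, y to its left, z up, the work surface at z = 0. Lengths are in m, angles in rad, forces in N, time in s.
With the tool pointing down it reaches from about 0.3 to 0.875 m from the base axis. Payload 4.2 kg.
Tool frame: the origin (TCP) lies midway between the tips of the shut fingers; the grasp point (between the pads) lies 19 mm behind it; z points along the fingers, y is the direction in which the jaws open and shut (so a half turn about z gives the same grasp; the last joint's range is limited). The gripper opens to 85 mm and grips with 20 to 120 N. Pads are 22 mm wide; open, the fingers measure 114 mm over their backs; the gripper's body (76 mm by 85 mm) begins 54 mm behind the grasp point. The pads swing forward as they close: fully open they stand 13 mm farther back than shut.
Start: joints at [1.246, 0.32, 1.565, -0, 1.257, -0.02], TCP at [0.173, 0.549, 0.231] pointing down, gripper open.
Joint ranges: [-3.11, 3.11], [-0.84, 2.01], [0.21, 2.61], [-1.34, 4.49], [0.05, 2.63], [-2.56, 2.56]. Speed limits (rad/s): [2.57, 2.57, 3.14, 3.14, 3.14, 3.14].

INTERFACE

Orientations are given as a unit quaternion [x, y, z, w].
In Python, from workcell import arm gives the robot as it stands.
- The arm moves only by the shell command python3 -m jog 'ROWS' [OPENING] [FORCE]. ROWS is JSON, a list of rows, each a list of 6 numbers: the shift along the tool's x, y, z in units of 0.15 m (1.0 is 0.15 m), then the turn, a rotation vector about the tool's x, y, z in units of 180 degrees (1.0 is 180 degrees). In form: [[tx, ty, tz, rx, ry, rz], ...]. A call has 1 to 12 rows; each row is the pose to reach, as a shift and turn from the pose commanded when the call began, along the tool's axes at that moment, turning the shorter way round; what a row does not reach only later rows make up. A row lasts 1/10 s, in which the tool goes at most 50 mm and 8.59 degrees, less where a joint would pass 70% of its speed; a pose out of reach is approached as far as the arm can. A call with a number of a shift or a turn outside -1 to 1 is refused whole. A call with a gripper value outside its range is refused whole. OPENING is the closure, from 0 (fully open) to 1 (shut), set as the call begins (- or left out, the last holds). The fingers move at their own pace and stop on an object; FORCE is the grip in N (left out, the last holds). Time passes only in rows, so rows that repeat a pose let the fingers close. It gives the time, the measured TCP pose, the force and the opening at its end, in the units of the state.
- arm.sense(): the state, without advancing time (a new reading comes with each control period).
- arm.get_image(name): name is "scene" or "top" or "wrist"; returns the picture (420x560x3 uint8, red, green, blue); there is no depth.
- arm.camera_info(name): a dict with "intrinsics" (3x3 intrinsics, pixels), "extrinsics" (4x4, takes a point from camera to world coordinates). Camera axes: x right, y down, z forward; pixel columns grow to the right and rows downward; lengths in m; the calibration is good to about 2 mm. A picture is of the moment at which its call begins: read the wrist's pose just before it. camera_info takes no time and is no camera call; for the wrist camera it gives the pose at the moment of the call.
- arm.hand_in(): hands the job in, once; it reports no verdict.
Trained networks look in the newest picture that a camera, given by its name, has taken for a name from the list of things; names that differ only in an ending like _2 or _b are one class to them, and where a whole thing is asked for, a point or a joint stands for the part that bears it (a point fixed in the world has none). Each returns a list of dicts, best first, with "p" (0 to 1); they miss things now and then, are a little off and sometimes report something else, mostly with a low value. They report only what shows in the picture. A call takes as long as a camera call.
- arm.spot_in(camera, query): "extent" ([centre column, centre row, width, height] in pixels, round what is visible of it).
- arm.outline_of(camera, query): "region" (420x560 bool, what is visible of it) and "extent" ([centre column, centre row, width, height] in pixels, round what is visible of it).
The state is a dict: "t": time; "joints": joint angles; "dq": joint speeds; "joint_torque": joint torques, N m; "position": TCP position; "eef_rot": TCP orientation; "force": force on the tool from outside, world axes, zero at the start; "moment": the same for the moment, N m; "opening": opening from 0.0 (shut) to 1.0 (fully open).
Only numpy, scipy, OpenCV 4.12 (cv2) and the standard library are available. Lean on these libraries where they do the work, as an engineer would, in place of code of your own. Each camera call takes 0.05 s, during which the arm holds its last target.

## Working session

There is one attempt and no reset: what is moved stays moved. The work goes in short steps, Python scripts to look and compute and a shell command to move; the robot and the scene stay as the last step left them, time stands still between calls to the robot, and variables do not carry over. Pictures are saved under pics/ and viewed, and the job is handed in when it is done.

```bash
ls -la; mkdir -p pics
python3 - <<'E'
from workcell import arm
import cv2, numpy as np
np.set_printoptions(precision=4,suppress=True)
print(arm.sense())
for c in ["scene","top"]:
    im=arm.get_image(c); cv2.imwrite(f"pics/{c}0.png",im[:,:,::-1])
    i=arm.camera_info(c); print(c,np.array(i["intrinsics"]),np.array(i["extrinsics"]))
E
```

```text
total 12
drwxr-xr-x  3 agent agent 4096 Dec  7 16:15 .
drwxr-xr-x 23 root  root  4096 Dec  7 16:15 ..
drwxr-xr-x  2 agent agent 4096 Dec  7 16:15 pics
{'t': 0.0, 'joints': array([ 1.246 ,  0.3203,  1.5657,  0.    ,  1.2574, -0.02  ]), 'dq': array([ 0.0015,  0.0004, -0.    ,  0.0002, -0.0014,  0.    ]), 'joint_torque': array([ -0.0026, -41.552 , -23.4161,  -0.0002,   0.008 ,   0.    ]), 'position': array([0.1724, 0.548 , 0.2305]), 'eef_rot': array([ 0.1518,  0.9884, -0.0009, -0.0002]), 'force': array([ 0.0996, -0.01  ,  0.2089]), 'moment': array([ 0.043 , -0.0123, -0.022 ]), 'opening': 1.0004681725470035}
scene [[503.9471   0.     276.1054]
 [  0.     503.9471 205.0595]
 [  0.       0.       1.    ]] [[ 0.7338 -0.374   0.5672 -0.4076]
 [-0.6794 -0.4112  0.6078 -0.892 ]
 [ 0.0059 -0.8313 -0.5558  1.0433]
 [ 0.      0.      0.      1.    ]]
top [[498.0779   0.     283.3423]
 [  0.     498.0779 213.5036]
 [  0.       0.       1.    ]] [[-0.0195 -0.9877  0.1549  0.391 ]
 [-0.9998  0.0184 -0.0085  0.1854]
 [ 0.0056 -0.1551 -0.9879  1.4928]
 [ 0.      0.      0.      1.    ]]
```

View pics/scene0.png

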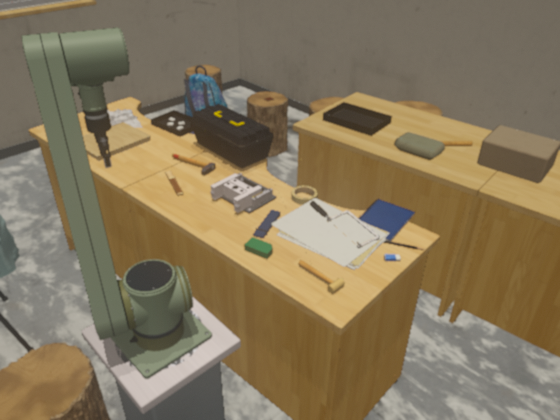

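View pics/top0.png

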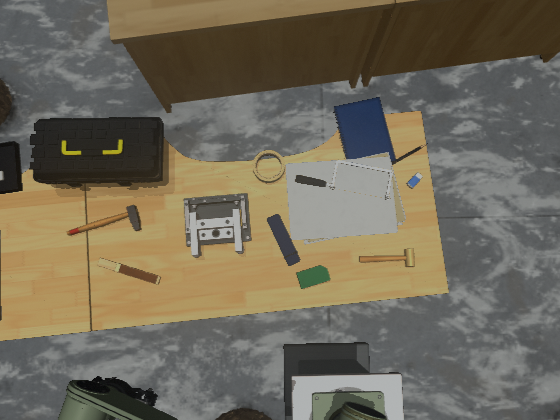

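The top view shows the mould at about (217,222), the mallet with its head to the right at (388,258) and head (409,257), the wax at (313,276), the tape at (269,166) and the sanding stick at (129,270). Next I'll zoom in and measure.

```bash
cat > h.py <<'E'
from workcell import arm
import cv2, numpy as np
from scipy.spatial.transform import Rotation as R
np.set_printoptions(precision=4,suppress=True)
def ray(cam,uv,z,info=None):
    i=info or arm.camera_info(cam);K=np.array(i["intrinsics"]);E=np.array(i["extrinsics"])
    d=E[:3,:3]@np.linalg.solve(K,[uv[0],uv[1],1]);o=E[:3,3]
    return o+d*(z-o[2])/d[2]
def proj(cam,p,info=None):
    i=info or arm.camera_info(cam);K=np.array(i["intrinsics"]);E=np.array(i["extrinsics"])
    c=E[:3,:3].T@(np.asarray(p,float)-E[:3,3]); q=K@c; return q[:2]/q[2]
def crop(im,u0,v0,w,h,s,name):
    cv2.imwrite(name,cv2.resize(im[v0:v0+h,u0:u0+w,::-1],None,fx=s,fy=s,interpolation=cv2.INTER_CUBIC))
E
python3 - <<'E'
from h import *
im=arm.get_image("top"); np.save("top0.npy",im)
crop(im,170,180,100,90,8 and 6,"pics/mould_z.png"); crop(im,340,230,90,50,8,"pics/mallet_z.png")
for n,z in [("brass_mallet",.013),("mallet_head",.013),("mould_half",.06),("horn_left",.034),("horn_right",.034),("mould_base",.03),("stop_bar",.03),("tape_roll",.02),("sanding_stick",.01),("wax_block",.024)]:
    for d in arm.spot_in("top",n)[:2]:
        e=d["extent"]; print(n,round(d["p"],2),np.array(e),ray("top",e[:2],z))
for n in ["brass_mallet"]:
    d=arm.outline_of("top",n)[0]; r=d["region"]
    ys,xs=np.nonzero(r); pts=np.array([ray("top",(x,y),.013)[:2] for x,y in zip(xs,ys)])
    c=pts.mean(0); u,s,v=np.linalg.svd(pts-c); print(c,v[0],len(xs)); 
    t=(pts-c)@v[0]; print(t.min(),t.max())
print(arm.sense()["t"])
E
```

```text
brass_mallet 0.74 [384.  258.3  55.7  21.6] [ 0.4828 -0.1236  0.013 ]
brass_mallet 0.48 [215.3 199.7  51.   14.4] [0.669  0.3771 0.013 ]
mallet_head 0.56 [387.5 256.   57.2  20.6] [ 0.4895 -0.1343  0.013 ]
mallet_head 0.25 [128.4 270.9  66.8  22.6] [0.4602 0.6328 0.013 ]
mould_half 0.81 [215.2 234.4  59.1  43.5] [0.5582 0.3711 0.06  ]
horn_left 0.85 [216.9 232.1  59.4  51.1] [0.5679 0.3695 0.034 ]
horn_right 0.92 [218.4 232.1  57.1  49.6] [0.5679 0.3651 0.034 ]
mould_base 0.61 [217.2 219.1  69.   53.1] [0.6072 0.3692 0.03  ]
mould_base 0.42 [312.  275.   31.7  19.6] [0.4372 0.0927 0.03  ]
stop_bar 0.82 [215.9 201.6  52.2  14.2] [0.66   0.3731 0.03  ]
tape_roll 0.59 [268.4 166.1  30.8  30. ] [0.7685 0.2152 0.02  ]
sanding_stick 0.74 [127.7 272.6  67.2  24.1] [0.4554 0.6356 0.01  ]
wax_block 0.96 [314.4 275.8  32.9  22.7] [0.4349 0.0853 0.024 ]
[ 0.4833 -0.1466] [0.0007 1.    ] 401
-0.06605369685540385 0.09749813702228628
0.7
```

View pics/mould_z.png

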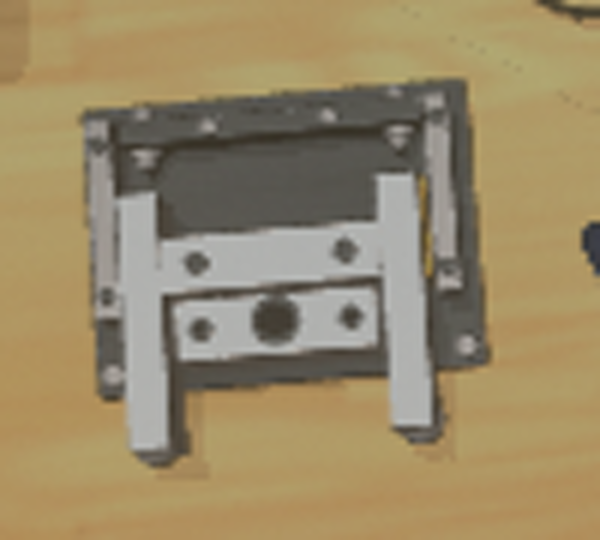

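View pics/mallet_z.png

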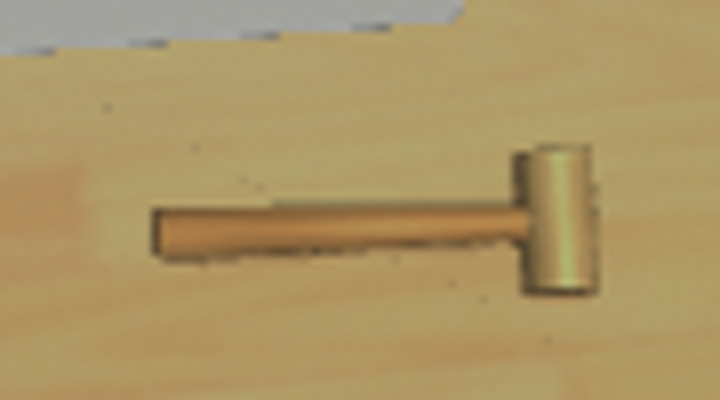

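Run:
```python
from h import *
f=lambda p,s,o,z: ray("top",(p[0]/s+o[0]-.4,p[1]/s+o[1]-.4),z)[:2]
O=(170,180)
W=np.array([f(p,6,O,.01) for p in [(98,398),(490,362),(85,112),(464,82)]])
M=np.array([(-.038,.097),(-.038,-.097),(.108,.097),(.108,-.097)])
print(W)
a=M-M.mean(0);b=W-W.mean(0)
th=np.arctan2((a[:,0]*b[:,1]-a[:,1]*b[:,0]).sum(),(a*b).sum())
c,s=np.cos(th),np.sin(th);Rm=np.array([[c,-s],[s,c]]);t=W.mean(0)-Rm@M.mean(0)
print("base",t,th,"res",W-(M@Rm.T+t))
for n,p in [("hl",(-.078,.065)),("hr",(-.078,-.065))]: print(n,Rm@p+t)
# side bars: top z=.064 ; left bar corners near end: (130,450),(168,448) far (118,195),(157,192)
for q in [(130,450),(168,448),(118,195),(157,192),(393,428),(433,424),(378,174),(415,173)]:
    w=f(q,6,O,.064); print(q,w,Rm.T@(w-t))
h=f((155,233),8,(340,230),.013); hd=f((560,222),8,(340,230),.02); nk=f((520,222),8,(340,230),.013)
print("handle end",h,"neck",nk,"head",hd, "dir",np.arctan2(*(h-hd)[::-1]), np.linalg.norm(h-hd))
```

```text
[[0.5311 0.4647]
 [0.5454 0.2699]
 [0.6757 0.4728]
 [0.6876 0.2817]]
base [0.575  0.3699] 0.06821481230402321 res [[ 0.0006  0.0006]
 [ 0.0016 -0.0006]
 [-0.0004 -0.0012]
 [-0.0018  0.0012]]
hl [0.4928 0.4294]
hr [0.5017 0.2997]
(130, 450) [0.5008 0.439 ] [-0.0693  0.074 ]
(168, 448) [0.5014 0.4209] [-0.07    0.0559]
(118, 195) [0.6242 0.4459] [0.0543 0.0725]
(157, 192) [0.6253 0.4271] [0.0541 0.0536]
(393, 428) [0.5089 0.3135] [-0.0698 -0.0518]
(433, 424) [0.5105 0.2944] [-0.0695 -0.0709]
(378, 174) [0.6322 0.3202] [ 0.0536 -0.0535]
(415, 173) [0.6323 0.3023] [ 0.0526 -0.0713]
handle end [ 0.483  -0.0492] neck [ 0.4845 -0.185 ] head [ 0.4838 -0.198 ] dir 1.575835480541683 0.14884957894120707
```

Estimated poses: the mould base is at about (0.575,0.370) with yaw 0.07. The mallet head is at (0.484,-0.198) and the handle runs along +y. I'll move to above the mallet.

```bash
cat >> h.py <<'E'
def to(pos,psi):
    """units to reach TCP pos, tool down, tool y at angle psi in world"""
    s=arm.sense(); R0=R.from_quat(s["eef_rot"])
    y=np.array([np.cos(psi),np.sin(psi),0]);z=np.array([0,0,-1.]);x=np.cross(y,z)
    R1=R.from_matrix(np.c_[x,y,z])
    print("t",round(s["t"],2),"pos",s["position"],"shift",R0.inv().apply(np.array(pos)-s["position"])/.15,"rot",(R0.inv()*R1).as_rotvec()/np.pi,"F",s["force"],"op",round(s["opening"],3))
E
python3 -c "
from h import *
to([.484,-.162,.13],0)"
```

```text
t 0.7 pos [0.1726 0.5485 0.2313] shift [-3.402  -3.8953  0.6753] rot [ 0.    -0.     0.403] F [-0.1669 -0.2272 -0.8136] op 1.001
```

```bash
python3 -m jog '[[-0.85,-0.97,0,0,0,0.2],[-0.85,-0.97,0,0,0,0.2],[-0.85,-0.97,0,0,0,0.2],[-0.85,-0.97,0,0,0,0.2]]' 0; python3 -c "
from h import *
to([.484,-.162,.13],0)"
```

```text
t: 1.1
position: [0.2509, 0.3694, 0.2314]
eef_rot: [0.44, 0.898, 0.0, 0.0]
force: [-0.1, 0.4, 0.4]
opening: 1.0
t 1.1 pos [0.2509 0.3694 0.2314] shift [-3.751  -0.9449  0.6768] rot [0.0001 0.0001 0.2101] F [-0.118   0.443   0.4016] op 1.0
```

```bash
python3 -m jog '[[-1,-0.3,0.1,0,0,0.2],[-1,-0.3,0.1,0,0,0.2],[-1,-0.3,0.1,0,0,0.2],[-1,-0.3,0.1,0,0,0.2]]' ; python3 -c "
from h import *
to([.484,-.162,.13],0)"
```

```text
t: 1.5
position: [0.3083, 0.2214, 0.216]
eef_rot: [0.688, 0.726, -0.001, 0.001]
force: [0.7, 0.8, -1.1]
opening: 0.997
t 1.5 pos [0.3083 0.2214 0.216 ] shift [-2.6145  1.031   0.5785] rot [-0.0001  0.0006  0.0173] F [ 0.685   0.7888 -1.1146] op 0.997
```

```bash
python3 -m jog '[[-1,0.4,0.1,0,0,0.017],[-1,0.4,0.1,0,0,0.017],[-1,0.4,0.1,0,0,0.017],[-1,0.4,0.1,0,0,0.017]]' ; python3 -m jog '[[-1,0.4,0.3,0,0,0],[-1,0.4,0.3,0,0,0],[-1,0.4,0.3,0,0,0],[-1,0.4,0.3,0,0,0]]'; python3 -c "
from h import *
to([.484,-.162,.13],0)"
```

```text
t: 1.9
position: [0.3789, 0.0763, 0.2012]
eef_rot: [0.704, 0.71, -0.0, 0.001]
force: [-1.0, 0.7, 0.3]
opening: 1.002
t: 2.3
position: [0.4405, -0.0726, 0.1554]
eef_rot: [0.704, 0.71, -0.0, 0.0]
force: [0.3, 0.7, 0.5]
opening: 0.998
t 2.3 pos [ 0.4405 -0.0726  0.1554] shift [-0.5982  0.2847  0.1698] rot [-0.      0.0003  0.0029] F [0.2862 0.6682 0.4838] op 0.998
```

```bash
python3 -m jog '[[-0.59,0.28,0.17,0,0,0.003],[-0.59,0.28,0.17,0,0,0.003],[-0.59,0.28,0.17,0,0,0.003],[-0.59,0.28,0.17,0,0,0.003]]'
python3 - <<'E'
from h import *
i=arm.camera_info("wrist"); im=arm.get_image("wrist"); np.save("w0.npy",im); cv2.imwrite("pics/w0.png",im[:,:,::-1])
import pickle; pickle.dump(i,open("w0.pkl","wb"))
to([.484,-.162,.13],0)
for n in [(.484,-.198,.02),(.483,-.049,.013),(.484,-.162,.013)]: print(n,proj("wrist",n,i))
E
```

```text
t: 2.7
position: [0.4824, -0.1578, 0.1302]
eef_rot: [0.707, 0.707, -0.0, -0.001]
force: [-0.5, -0.4, 0.3]
opening: 1.0
t 2.75 pos [ 0.4821 -0.1569  0.1306] shift [-0.0339  0.0128  0.0038] rot [-0.0004 -0.0003  0.0008] F [ 0.1446  0.1064 -0.3688] op 1.004
(0.484, -0.198, 0.02) [281.7101 243.891 ]
(0.483, -0.049, 0.013) [280.8869  73.2505]
(0.484, -0.162, 0.013) [281.768  204.9455]
```

View pics/w0.png

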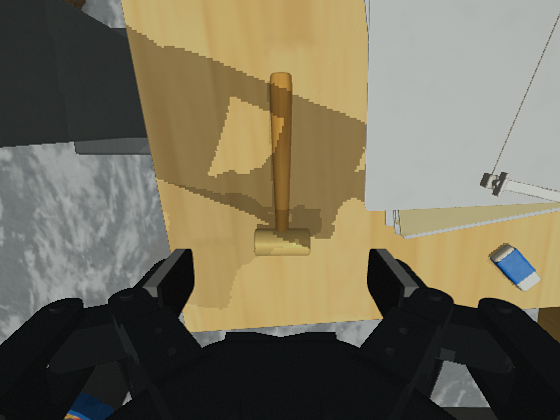

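The wrist view confirms the estimate. The head is at (282,242) and the handle end at (281,73), each within 2 px of prediction. I'll descend.

```bash
python3 -m jog '[[-0.03,0.013,0.35,0,0,0],[-0.03,0.013,0.7,0,0,0],[-0.03,0.013,0.83,0,0,0],[-0.03,0.013,0.84,0,0,0],[-0.03,0.013,0.84,0,0,0]]' ; python3 -c "
from h import *
to([.484,-.162,.004],0)"
```

```text
t: 3.25
position: [0.4848, -0.1608, 0.0056]
eef_rot: [0.705, 0.709, 0.0, 0.0]
force: [-0.8, 0.6, 0.4]
opening: 0.999
t 3.25 pos [ 0.4848 -0.1608  0.0056] shift [-0.0079 -0.0052  0.0107] rot [ 0.0002 -0.      0.0014] F [-0.8201  0.593   0.377 ] op 0.999
```

```bash
python3 -m jog '[[-0.008,-0.005,0.01,0,0,0],[-0.008,-0.005,0.01,0,0,0],[-0.008,-0.005,0.01,0,0,0],[-0.008,-0.005,0.01,0,0,0],[-0.008,-0.005,0.01,0,0,0],[-0.008,-0.005,0.01,0,0,0],[-0.008,-0.005,0.01,0,0,0],[-0.008,-0.005,0.01,0,0,0]]' 1 100; python3 -c "
from h import *
to([.484,-.162,.004],0)"
```

```text
t: 4.05
position: [0.4841, -0.163, 0.0041]
eef_rot: [0.706, 0.708, 0.0, 0.0]
force: [-0.9, 0.4, 6.4]
opening: 0.122
t 4.05 pos [ 0.4841 -0.163   0.0041] shift [ 0.0065 -0.0006  0.0005] rot [0.0003 0.     0.001 ] F [-0.9444  0.4024  6.3979] op 0.122
```

```bash
python3 -m jog '[[0,0,0,0,0,0],[0,0,0,0,0,0],[0,0,0,0,0,0]]' 1 120
python3 - <<'E'
from h import *
im=arm.get_image("wrist"); cv2.imwrite("pics/w1.png",im[:,:,::-1])
to([.484,-.162,.004],0)
E
```

```text
t: 4.35
position: [0.4841, -0.163, 0.0041]
eef_rot: [0.706, 0.708, 0.0, 0.0]
force: [-0.8, 0.8, 6.1]
opening: 0.118
t 4.4 pos [ 0.4841 -0.163   0.0041] shift [ 0.0066 -0.0008  0.0007] rot [0.0003 0.     0.001 ] F [-1.5532  0.9148  7.0219] op 0.117
```

View pics/w1.png

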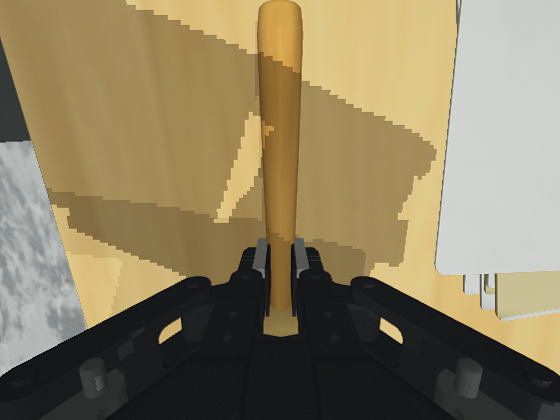

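```bash
python3 -m jog '[[0,0,-0.1,0,0,0],[0,0,-0.4,0,0,0],[0,0,-0.7,0,0,0],[0,0,-0.7,0,0,0],[0,0,-0.7,0,0,0]]'
python3 - <<'E'
from h import *
im=arm.get_image("wrist"); cv2.imwrite("pics/w2.png",im[:,:,::-1])
im=arm.get_image("scene"); crop(im,240,190,140,110,5,"pics/s2.png")
to([.484,-.162,.11],0)
E
```

```text
t: 4.9
position: [0.4837, -0.1629, 0.1086]
eef_rot: [0.706, 0.708, 0.0, 0.0]
force: [-0.2, 0.2, -3.4]
opening: 0.119
t 5.0 pos [ 0.4822 -0.1624  0.1066] shift [ 0.0026  0.0118 -0.0228] rot [-0.0012 -0.0005  0.001 ] F [ 0.1895 -0.9273 -4.124 ] op 0.117
```

View pics/w2.png

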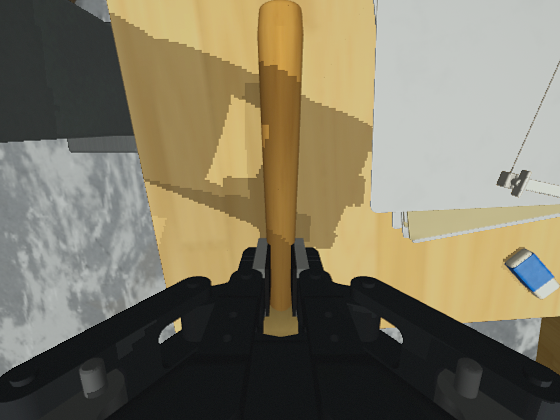

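View pics/s2.png

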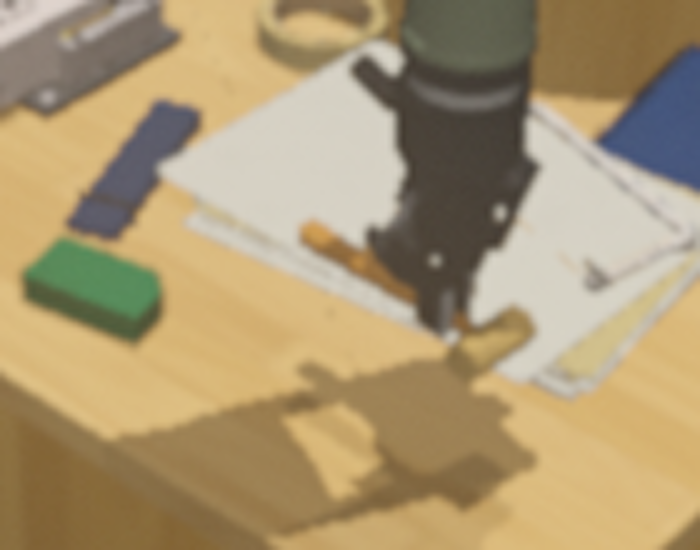

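The mallet is held firmly and level, and its head is clear. I'll carry it towards the right horn.

```bash
python3 -m jog '[[0.5,0,0,0,0,-0.02],[1,0,0,0,0,-0.02],[1,0,0,0,0,-0.02],[1,0,0,0,0,-0.02]]'; python3 -m jog '[[0.5,0,0,0,0,0],[1,0,0,0,0,0],[1,0,0,0,0,0],[1,0,0,0,0,0]]';python3 -m jog '[[0.5,0,0,0,0,0],[1,0,0,0,0,0],[1,0,0,0,0,0],[1,0,0,0,0,0]]'; python3 -c "
from h import *
to([.4603,.332,.06],0.068)"
```

```text
t: 5.4
position: [0.4813, -0.0079, 0.1062]
eef_rot: [0.681, 0.732, -0.001, -0.003]
force: [-0.0, -1.3, -3.5]
opening: 0.113
t: 5.8
position: [0.4723, 0.1412, 0.1066]
eef_rot: [0.681, 0.732, -0.001, -0.001]
force: [0.4, -1.8, -2.6]
opening: 0.112
t: 6.2
position: [0.4634, 0.2907, 0.1067]
eef_rot: [0.682, 0.732, 0.0, -0.001]
force: [-0.1, -0.6, -4.3]
opening: 0.115
t 6.2 pos [0.4634 0.2907 0.1067] shift [ 0.2759 -0.0009  0.3119] rot [-0.0002 -0.0005  0.0009] F [-0.126  -0.5871 -4.2832] op 0.115
```

```bash
python3 -m jog '[[0.276,0,0,0,0,0],[0.276,0,0.2,0,0,0],[0.276,0,0.45,0,0,0],[0.276,0,0.545,0,0,0],[0.276,0,0.545,0,0,0]]'
python3 - <<'E'
from h import *
im=arm.get_image("wrist"); cv2.imwrite("pics/w3.png",im[:,:,::-1])
im=arm.get_image("top"); crop(im,150,170,140,110,5,"pics/t3.png")
im=arm.get_image("scene"); crop(im,180,150,120,90,6,"pics/s3.png")
to([.4603,.332,.025],0.068)
E
```

```text
t: 6.7
position: [0.4587, 0.3246, 0.0226]
eef_rot: [0.684, 0.73, -0.005, -0.001]
force: [0.6, -0.1, -2.4]
opening: 0.116
t 6.85 pos [0.4616 0.3272 0.0268] shift [ 0.0326 -0.0065  0.0121] rot [ 0.0002 -0.     -0.0009] F [ 0.2476  0.3344 -1.8835] op 0.115
```

View pics/w3.png

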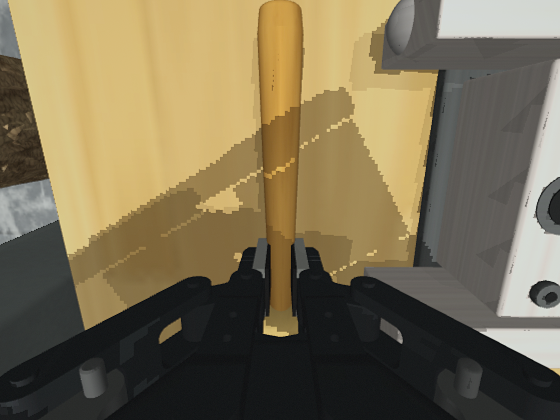

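View pics/t3.png

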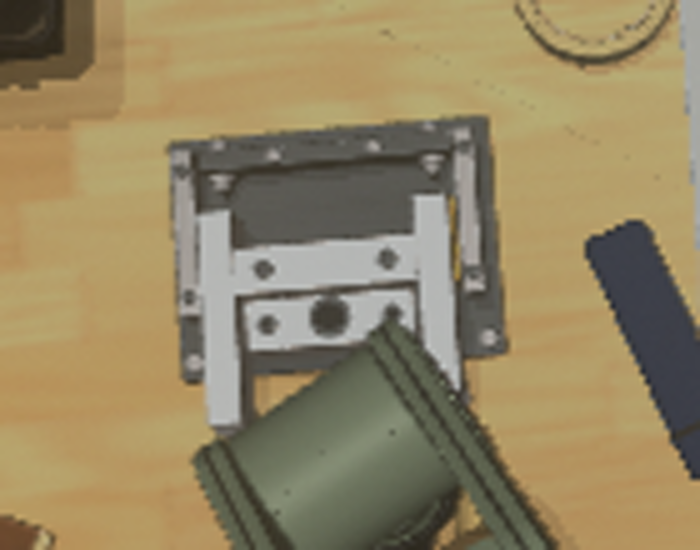

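View pics/s3.png

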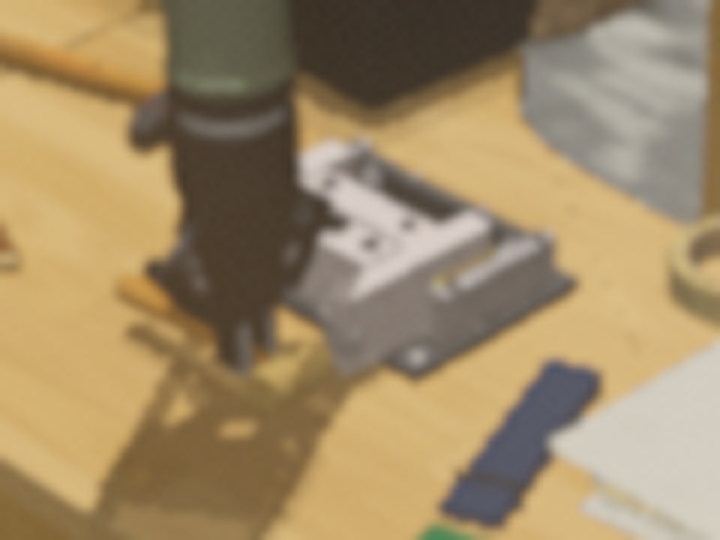

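Run:
```python
from h import *
w=ray("wrist",(386,28),.034); print(w)
th=.068;c,s=np.cos(th),np.sin(th);Rm=np.array([[c,-s],[s,c]]);print(Rm.T@(w[:2]-[.575,.37]))
print("handle end",ray("wrist",(280,3),.036))
```

```text
[0.4989 0.436  0.034 ]
[-0.0715  0.071 ]
handle end [0.4543 0.4415 0.036 ]
```

```bash
python3 -m jog '[[0.04,0,0.012,0,0,0],[0.04,0.04,0.012,0,0,0],[0.04,0.067,0.012,0,0,0],[0.04,0.067,0.012,0,0,0]]'; python3 -m jog '[[0,0.007,0,0,0,0],[0,0.014,0,0,0,0]]';python3 -m jog '[[0,0.007,0,0,0,0],[0,0.014,0,0,0,0]]'; python3 -c "
from h import *
to([.4603,.332,.025],0.068)"
```

```text
t: 7.25
position: [0.4716, 0.3348, 0.0253]
eef_rot: [0.683, 0.73, 0.001, 0.0]
force: [-0.1, -0.5, -3.1]
opening: 0.113
t: 7.45
position: [0.4724, 0.3345, 0.0248]
eef_rot: [0.683, 0.73, -0.0, -0.0]
force: [-0.7, 0.7, -2.1]
opening: 0.118
t: 7.65
position: [0.4746, 0.3347, 0.0248]
eef_rot: [0.683, 0.73, -0.0, -0.0]
force: [-0.0, -0.4, -3.3]
opening: 0.115
t 7.65 pos [0.4746 0.3347 0.0248] shift [-0.0114 -0.0965 -0.0015] rot [-0.     -0.     -0.0006] F [-0.0221 -0.3665 -3.3295] op 0.115
```

```bash
for i in 1 2 3; do :; done; python3 -m jog '[[0,0.007,0,0,0,0],[0,0.014,0,0,0,0]]' | grep -E 'pos|force';python3 -m jog '[[0,0.007,0,0,0,0],[0,0.014,0,0,0,0]]'| grep -E 'pos|force'
```

```text
position: [0.4754, 0.3346, 0.0245]
force: [-5.8, 0.1, -1.8]
position: [0.477, 0.3341, 0.0243]
force: [-6.0, -2.1, -0.9]
```

Contact came at about 0.475, which means the gap is about 3.8 mm. It now moves at 6 N, so I'll push a little more here.

```bash
python3 -m jog '[[0,0.007,0,0,0,0],[0,0.007,0,0,0,0]]' | grep -E 'pos|force'; python3 -c "
from h import *
to([.4603,.332,.025],0.068)"
```

```text
position: [0.4779, 0.3338, 0.0243]
force: [-5.5, -1.9, 0.4]
t 8.25 pos [0.4779 0.3338 0.0243] shift [-0.0044 -0.1182 -0.0041] rot [-0.0015  0.0008 -0.0008] F [-5.5136 -1.9067  0.449 ] op 0.11
```

```bash
python3 -m jog '[[0,-0.07,-0.004,0,0,0],[0.2,-0.08,-0.004,0,0,0],[0.53,-0.08,-0.004,0,0,0],[0.87,-0.08,-0.004,0,0,0],[0.87,-0.05,-0.004,0,0,0],[0.87,-0.04,-0.004,0,0,0]]' | grep -E 'pos|force'; python3 -c "
from h import *
to([.4603,.332,.025],0.068)"
```

```text
position: [0.4653, 0.4662, 0.0253]
force: [-0.7, -1.7, -2.7]
t 8.85 pos [0.4653 0.4662 0.0253] shift [-0.89   -0.0945  0.0013] rot [ 0.0005 -0.0001  0.0002] F [-0.7426 -1.6525 -2.6846] op 0.115
```

```bash
python3 -m jog '[[0,0.007,0,0,0,0],[0,0.014,0,0,0,0]]' | grep -E 'pos|force';python3 -m jog '[[0,0.007,0,0,0,0],[0,0.014,0,0,0,0]]'| grep -E 'pos|force'
```

```text
position: [0.4669, 0.4637, 0.0252]
force: [-2.4, 0.7, -2.7]
position: [0.468, 0.4641, 0.0251]
force: [-5.4, 0.8, -2.6]
```

```bash
python3 -m jog '[[0,0.007,0,0,0,0],[0,0.014,0,0,0,0]]' | grep -E 'pos|force';python3 -m jog '[[0,0.007,0,0,0,0],[0,0.014,0,0,0,0]]'| grep -E 'pos|force'; python3 -m jog '[[0,0.007,0,0,0,0],[0,0.007,0,0,0,0]]'| grep -E 'pos|force'
```

```text
position: [0.4701, 0.4645, 0.0251]
force: [-5.5, 1.0, -2.4]
position: [0.4719, 0.4648, 0.0251]
force: [-6.5, 1.7, -2.2]
position: [0.4721, 0.4649, 0.025]
force: [-8.8, 2.5, -2.5]
```

```bash
python3 -m jog '[[0,-0.07,0,0,0,0],[-0.2,-0.08,0,0,0,0],[-0.53,-0.08,0,0,0,0],[-0.87,-0.08,0,0,0,0],[-0.87,-0.05,0,0,0,0],[-0.87,-0.04,0,0,0,0]]' | grep -E 'pos|force'; python3 -m jog '[[0,0.007,0,0,0,0],[0,0.014,0,0,0,0]]' | grep -E 'pos|force';python3 -m jog '[[0,0.007,0,0,0,0],[0,0.014,0,0,0,0]]'| grep -E 'pos|force'
```

```text
position: [0.4783, 0.3335, 0.026]
force: [0.7, 1.4, -3.0]
position: [0.4792, 0.3357, 0.0255]
force: [-1.8, -0.5, -1.7]
position: [0.4798, 0.3356, 0.0251]
force: [-6.3, 1.1, 0.8]
```

```bash
python3 -m jog '[[0,0.007,0,0,0,0],[0,0.014,0,0,0,0]]' | grep -E 'pos|force';python3 -m jog '[[0,0.007,0,0,0,0],[0,0.014,0,0,0,0]]'| grep -E 'pos|force'; python3 -m jog '[[0,0.007,0,0,0,0],[0,0.007,0,0,0,0]]'| grep -E 'pos|force'
```

```text
position: [0.4811, 0.3352, 0.025]
force: [-6.8, -1.0, 0.7]
position: [0.4828, 0.3348, 0.0249]
force: [-7.0, -2.3, 1.7]
position: [0.4839, 0.3347, 0.0248]
force: [-7.0, -2.0, 1.8]
```

```bash
python3 -m jog '[[0,-0.07,0,0,0,0],[0.2,-0.08,0,0,0,0],[0.53,-0.08,0,0,0,0],[0.86,-0.08,0,0,0,0],[0.86,-0.05,0,0,0,0],[0.86,-0.04,0,0,0,0]]' | grep -E 'pos|force'; python3 -m jog '[[0,0.007,0,0,0,0],[0,0.014,0,0,0,0]]' | grep -E 'pos|force';python3 -m jog '[[0,0.007,0,0,0,0],[0,0.014,0,0,0,0]]'| grep -E 'pos|force'; python3 -m jog '[[0,0.007,0,0,0,0],[0,0.014,0,0,0,0]]'| grep -E 'pos|force'
```

```text
position: [0.472, 0.4655, 0.025]
force: [-0.7, -0.5, -3.2]
position: [0.4729, 0.4631, 0.025]
force: [-4.6, 3.1, -2.2]
position: [0.4749, 0.463, 0.025]
force: [-4.5, 1.8, -3.2]
position: [0.4763, 0.4637, 0.025]
force: [-8.6, 4.0, -3.0]
```

```bash
python3 -m jog '[[0,0.007,0,0,0,0]]' | grep -E 'pos|force';python3 -m jog '[[0,0.007,0,0,0,0]]'| grep -E 'pos|force'
```

```text
position: [0.4764, 0.4638, 0.0249]
force: [-11.2, 5.6, -2.0]
position: [0.4769, 0.464, 0.0249]
force: [-11.0, 6.2, -1.8]
```

```bash
python3 -m jog '[[0,-0.07,0,0,0,0],[-0.2,-0.08,0,0,0,0],[-0.53,-0.08,0,0,0,0],[-0.86,-0.08,0,0,0,0],[-0.86,-0.05,0,0,0,0],[-0.86,-0.04,0,0,0,0]]' | grep -E 'pos|force'; python3 -m jog '[[0,0.007,0,0,0,0],[0,0.014,0,0,0,0]]' | grep -E 'pos|force';python3 -m jog '[[0,0.007,0,0,0,0],[0,0.014,0,0,0,0]]'| grep -E 'pos|force'
```

```text
position: [0.4841, 0.3335, 0.026]
force: [1.1, 0.1, -2.4]
position: [0.4848, 0.3358, 0.0254]
force: [-2.3, -1.6, -2.3]
position: [0.4853, 0.3358, 0.025]
force: [-6.1, -0.7, 0.6]
```

```bash
python3 -m jog '[[0,0.007,0,0,0,0],[0,0.014,0,0,0,0]]' | grep -E 'pos|force';python3 -m jog '[[0,0.007,0,0,0,0],[0,0.014,0,0,0,0]]'| grep -E 'pos|force'; python3 -m jog '[[0,0.007,0,0,0,0],[0,0.007,0,0,0,0]]'| grep -E 'pos|force'
```

```text
position: [0.4868, 0.3354, 0.0248]
force: [-6.9, -1.9, 1.3]
position: [0.4885, 0.3351, 0.0248]
force: [-8.0, -3.9, 0.4]
position: [0.4898, 0.335, 0.0247]
force: [-5.8, -2.3, 0.4]
```

```bash
python3 -m jog '[[0,-0.07,0,0,0,0],[0.2,-0.08,0,0,0,0],[0.53,-0.08,0,0,0,0],[0.86,-0.08,0,0,0,0],[0.86,-0.05,0,0,0,0],[0.86,-0.04,0,0,0,0]]' | grep -E 'pos|force'
python3 - <<'E'
from h import *
im=arm.get_image("wrist"); cv2.imwrite("pics/w4.png",im[:,:,::-1])
im=arm.get_image("top"); crop(im,150,170,140,110,5,"pics/t4.png")
to([.4603,.332,.025],0.068)
E
python3 -m jog '[[0,0.007,0,0,0,0],[0,0.014,0,0,0,0]]' | grep -E 'pos|force';python3 -m jog '[[0,0.007,0,0,0,0],[0,0.014,0,0,0,0]]'| grep -E 'pos|force'; python3 -m jog '[[0,0.007,0,0,0,0],[0,0.007,0,0,0,0]]'| grep -E 'pos|force'
```

```text
position: [0.4772, 0.4662, 0.025]
force: [-3.8, 1.7, -3.8]
t 15.15 pos [0.4774 0.4638 0.0249] shift [-0.8693 -0.1719 -0.0001] rot [-0.0003  0.0002 -0.0006] F [-1.2842  2.1162 -2.5442] op 0.117
position: [0.4788, 0.4633, 0.025]
force: [-5.2, 2.2, -3.1]
position: [0.4806, 0.4636, 0.025]
force: [-7.4, 4.2, -3.0]
position: [0.4817, 0.4638, 0.0251]
force: [-6.4, 2.8, -3.1]
```

View pics/w4.png

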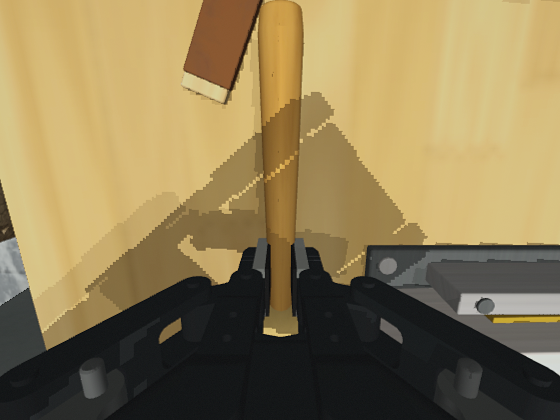

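View pics/t4.png

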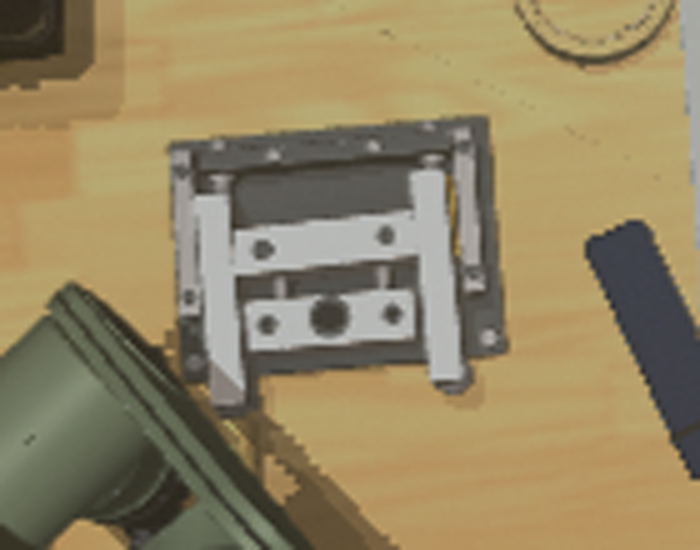

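The top view shows the right side leading, with about 1 step left to its screw (430,160) and the left about 5 mm behind. I'll keep pushing the left horn.

```bash
python3 -m jog '[[0,0.007,0,0,0,0]]' | grep -E 'pos|force';python3 -m jog '[[0,0.007,0,0,0,0]]'| grep -E 'pos|force';python3 -m jog '[[0,0.007,0,0,0,0]]'| grep -E 'pos|force'
```

```text
position: [0.4822, 0.464, 0.025]
force: [-8.0, 2.5, -2.0]
position: [0.4824, 0.4641, 0.0249]
force: [-11.0, 4.8, -2.7]
position: [0.4829, 0.4644, 0.0249]
force: [-11.4, 5.5, -1.8]
```

```bash
python3 -m jog '[[0,-0.07,0,0,0,0],[-0.2,-0.08,0,0,0,0],[-0.53,-0.08,0,0,0,0],[-0.86,-0.08,0,0,0,0],[-0.86,-0.06,0,0,0,0],[-0.86,-0.045,0,0,0,0]]' | grep -E 'pos|force'; python3 -m jog '[[0,0.007,0,0,0,0],[0,0.014,0,0,0,0]]' | grep -E 'pos|force';python3 -m jog '[[0,0.007,0,0,0,0]]'| grep -E 'pos|force';python3 -m jog '[[0,0.007,0,0,0,0]]'| grep -E 'pos|force';python3 -m jog '[[0,0.007,0,0,0,0]]'| grep -E 'pos|force'
```

```text
position: [0.4891, 0.3337, 0.026]
force: [0.7, 0.8, -2.8]
position: [0.4906, 0.3365, 0.0256]
force: [-2.2, 0.1, -2.7]
position: [0.4908, 0.3365, 0.0253]
force: [-3.7, 0.6, -1.2]
position: [0.491, 0.3365, 0.0252]
force: [-6.2, 1.3, -0.5]
position: [0.4917, 0.3362, 0.0251]
force: [-6.2, 0.4, 0.2]
```

```bash
python3 -m jog '[[0,0.007,0,0,0,0]]'| grep -E 'pos|force';python3 -m jog '[[0,0.007,0,0,0,0]]'| grep -E 'pos|force';python3 -m jog '[[0,0.007,0,0,0,0]]'| grep -E 'pos|force'
```

```text
position: [0.4924, 0.336, 0.025]
force: [-6.8, -0.3, 0.6]
position: [0.4929, 0.3358, 0.0249]
force: [-8.1, -0.4, 1.6]
position: [0.4932, 0.3358, 0.0248]
force: [-11.0, 0.6, 1.4]
```

```bash
python3 -m jog '[[0,-0.07,0,0,0,0],[0.2,-0.08,0,0,0,0],[0.53,-0.08,0,0,0,0],[0.86,-0.08,0,0,0,0],[0.86,-0.06,0,0,0,0],[0.86,-0.05,0,0,0,0]]' | grep -E 'pos|force'; python3 -m jog '[[0,0.007,0,0,0,0],[0,0.014,0,0,0,0]]' | grep -E 'pos|force';python3 -m jog '[[0,0.007,0,0,0,0]]'| grep -E 'pos|force';python3 -m jog '[[0,0.007,0,0,0,0]]'| grep -E 'pos|force';python3 -m jog '[[0,0.007,0,0,0,0]]'| grep -E 'pos|force'
```

```text
position: [0.4803, 0.4657, 0.025]
force: [-0.4, -1.2, -2.9]
position: [0.4826, 0.4633, 0.0252]
force: [-2.8, 1.4, -2.8]
position: [0.4828, 0.4634, 0.0251]
force: [-4.1, 1.1, -2.7]
position: [0.4833, 0.4636, 0.025]
force: [-6.9, 2.3, -2.1]
position: [0.4839, 0.464, 0.025]
force: [-8.1, 2.5, -2.5]
```

```bash
python3 -m jog '[[0,0.007,0,0,0,0]]'| grep -E 'pos|force';python3 -m jog '[[0,0.007,0,0,0,0]]'| grep -E 'pos|force';python3 -m jog '[[0,0.007,0,0,0,0]]'| grep -E 'pos|force'
```

```text
position: [0.4841, 0.4641, 0.0249]
force: [-9.4, 2.2, -1.1]
position: [0.4844, 0.4642, 0.0249]
force: [-12.4, 2.2, -1.4]
position: [0.4845, 0.4643, 0.0247]
force: [-13.7, 2.5, 0.4]
```

Both sides are now at +18 mm with steeply rising force, so they're probably at the stops. I'll press steadily here, then check the right.

```bash
python3 -m jog '[[0,0.003,0,0,0,0],[0,0.003,0,0,0,0]]'| grep -E 'pos|force';python3 -m jog '[[0,0,0,0,0,0],[0,0,0,0,0,0],[0,0,0,0,0,0]]'| grep -E 'pos|force'
```

```text
position: [0.4845, 0.4643, 0.0247]
force: [-13.4, 2.3, 0.2]
position: [0.4845, 0.4643, 0.0247]
force: [-13.0, 2.6, -0.4]
```

```bash
python3 -m jog '[[0,-0.07,0,0,0,0],[-0.2,-0.08,0,0,0,0],[-0.53,-0.08,0,0,0,0],[-0.86,-0.08,0,0,0,0],[-0.86,-0.06,0,0,0,0],[-0.86,-0.045,0,0,0,0]]' | grep -E 'pos|force'; python3 -m jog '[[0,0.007,0,0,0,0],[0,0.014,0,0,0,0]]' | grep -E 'pos|force';python3 -m jog '[[0,0.007,0,0,0,0]]'| grep -E 'pos|force';python3 -m jog '[[0,0.007,0,0,0,0]]'| grep -E 'pos|force';python3 -m jog '[[0,0.007,0,0,0,0]]'| grep -E 'pos|force'
```

```text
position: [0.4924, 0.3345, 0.0261]
force: [0.1, -0.1, -2.6]
position: [0.4927, 0.3363, 0.0252]
force: [-3.8, -0.7, -0.4]
position: [0.4929, 0.3363, 0.025]
force: [-6.4, -1.5, 0.8]
position: [0.4931, 0.3363, 0.0249]
force: [-7.9, -1.9, -0.4]
position: [0.4932, 0.3363, 0.0248]
force: [-10.0, -0.6, 1.5]
```

```bash
python3 -m jog '[[0,0.007,0,0,0,0]]'| grep -E 'pos|force';python3 -m jog '[[0,0.006,0,0,0,0]]'| grep -E 'pos|force'; python3 -m jog '[[0,0.003,0,0,0,0],[0,0.003,0,0,0,0]]'| grep -E 'pos|force'
```

```text
position: [0.4934, 0.3363, 0.0247]
force: [-12.4, -0.6, 2.0]
position: [0.4936, 0.3363, 0.0246]
force: [-13.0, 1.2, 2.6]
position: [0.4936, 0.3364, 0.0245]
force: [-12.6, 0.3, 3.1]
```

```bash
python3 -m jog '[[0,0.007,0,0,0,0],[0,0.007,0,0,0,0]]'| grep -E 'pos|force';python3 -m jog '[[0,0.003,0,0,0,0],[0,0.003,0,0,0,0]]'| grep -E 'pos|force'
```

```text
position: [0.4938, 0.3363, 0.0244]
force: [-14.9, 0.4, 3.5]
position: [0.4939, 0.3364, 0.0244]
force: [-15.1, 1.2, 3.9]
```

```bash
python3 -m jog '[[0,0,0,0,0,0],[0,0,0,0,0,0],[0,0,0,0,0,0],[0,0,0,0,0,0],[0,0,0,0,0,0]]'| grep -E 'pos|force'; python3 -m jog '[[0,-0.07,0,0,0,0],[0.2,-0.08,0,0,0,0],[0.53,-0.08,0,0,0,0],[0.86,-0.08,0,0,0,0],[0.86,-0.08,0,0,0,0]]' | grep -E 't:|pos|force'
python3 - <<'E'
from h import *
im=arm.get_image("top"); np.save("top5.npy",im); crop(im,170,180,100,90,6,"pics/t5.png")
th=.068;c,s=np.cos(th),np.sin(th);Rm=np.array([[c,-s],[s,c]])
to([.484,.464,.025],.068)
E
```

```text
position: [0.4939, 0.3363, 0.0243]
force: [-16.2, 1.3, 3.6]
t: 22.25
position: [0.4805, 0.4725, 0.0261]
eef_rot: [0.681, 0.732, 0.005, -0.0]
force: [-0.8, -1.5, -3.5]
t 22.3 pos [0.48   0.4689 0.0255] shift [-0.0342  0.0242  0.003 ] rot [ 0.0012 -0.001   0.001 ] F [-1.0389 -0.7996 -2.8491] op 0.116
```

View pics/t5.png

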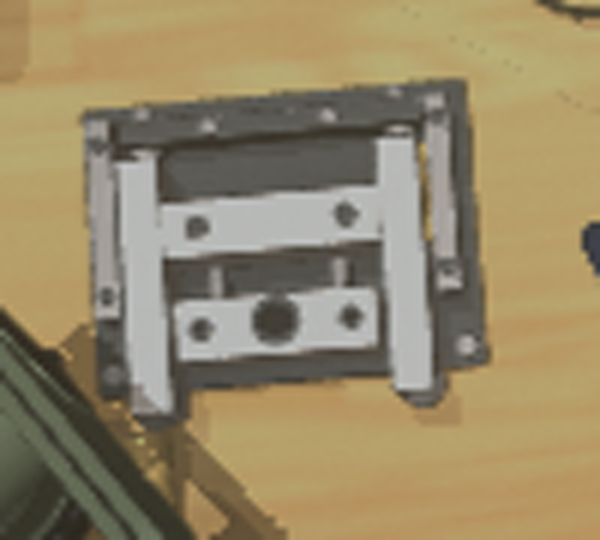

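Run:
```python
from h import *
th=.068;c,s=np.cos(th),np.sin(th);Rm=np.array([[c,-s],[s,c]])
f=lambda p,z:Rm.T@(ray("top",(p[0]/6+170-.4,p[1]/6+180-.4),z)[:2]-[.575,.37])
for z in (.03,.037,.044): print("tips",z,f((147,172),z),f((400,150),z))
print("bar ends",f((137,157),.064),f((397,137),.064)); print("near ends",f((152,414),.064),f((413,388),.064))
a=np.load("top0.npy");b=np.load("top5.npy")
crop(np.hstack([a[190:215,180:260],b[190:215,180:260]]),0,0,160,25,5,"pics/cmp.png")
```

```text
tips 0.03 [0.0705 0.0632] [ 0.0707 -0.0625]
tips 0.037 [0.0692 0.0621] [ 0.0695 -0.063 ]
tips 0.044 [0.068 0.061] [ 0.0682 -0.0635]
bar ends [0.0721 0.0621] [ 0.071 -0.064]
near ends [-0.0531  0.0624] [-0.0515 -0.0628]
```

View pics/cmp.png

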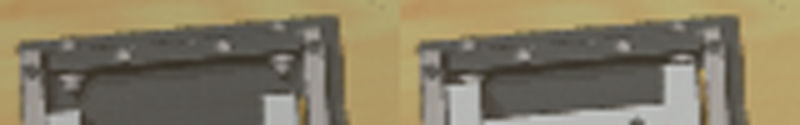

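The image agrees: both bar ends (x≈71–72 mm) meet the screw tips (70±1 mm). I'll confirm the left with a final press.

```bash
python3 -m jog '[[-0.005,0.007,0,0,0,0],[-0.005,0.014,0,0,0,0],[-0.005,0.021,0,0,0,0]]' | grep -E 'pos|force';python3 -m jog '[[0,0.007,0,0,0,0]]'| grep -E 'pos|force';python3 -m jog '[[0,0.007,0,0,0,0]]'| grep -E 'pos|force';python3 -m jog '[[0,0.007,0,0,0,0]]'| grep -E 'pos|force'
```

```text
position: [0.4835, 0.4628, 0.0254]
force: [-0.2, 0.1, -2.9]
position: [0.4838, 0.4628, 0.0253]
force: [-3.1, 0.9, -1.7]
position: [0.484, 0.463, 0.0252]
force: [-6.4, 0.3, -1.5]
position: [0.4842, 0.4631, 0.0251]
force: [-8.6, 0.4, -0.7]
```

```bash
python3 -m jog '[[0,0.007,0,0,0,0]]'| grep -E 'pos|force';python3 -m jog '[[0,0.007,0,0,0,0]]'| grep -E 'pos|force';python3 -m jog '[[0,0.005,0,0,0,0],[0,0.005,0,0,0,0]]'| grep -E 'pos|force'
```

```text
position: [0.4843, 0.4631, 0.0249]
force: [-10.7, -0.0, -1.0]
position: [0.4845, 0.4632, 0.0249]
force: [-12.7, 1.2, 0.8]
position: [0.4846, 0.4633, 0.0248]
force: [-13.1, 1.6, 1.0]
```

```bash
python3 -m jog '[[0,0.006,0,0,0,0],[0,0.006,0,0,0,0]]'| grep -E 'pos|force';python3 -m jog '[[0,0,0,0,0,0],[0,0,0,0,0,0],[0,0,0,0,0,0],[0,0,0,0,0,0],[0,0,0,0,0,0],[0,0,0,0,0,0]]'| grep -E 't:|pos|force'
```

```text
position: [0.4848, 0.4634, 0.0247]
force: [-14.9, 1.3, 0.5]
t: 24.1
position: [0.4847, 0.4634, 0.0247]
eef_rot: [0.684, 0.729, -0.005, -0.003]
force: [-14.1, 0.5, 0.7]
```

The left side holds firm at about 15 N. I'll retreat and carry the mallet back to its clear original spot.

```bash
python3 -m jog '[[0,-0.07,0,0,0,0],[0,-0.15,-0.1,0,0,0],[0,-0.15,-0.4,0,0,0],[0,-0.15,-0.6,0,0,0],[0,-0.15,-0.6,0,0,0]]' | grep -E 'pos|force'; python3 -m jog '[[-0.5,0,0,0,0,0],[-1,0,0,0,0,0],[-1,0,0,0,0,0],[-1,0,0,0,0,0]]'| grep -E 'pos|force';python3 -m jog '[[-0.5,0,0,0,0,0],[-1,0,0,0,0,0],[-1,0,0,0,0,0],[-1,0,0,0,0,0]]'| grep -E 'pos|force';python3 -m jog '[[-0.5,0,0,0,0,0],[-1,0,0,0,0,0],[-1,0,0,0,0,0],[-1,0,0,0,0,0]]'| grep -E 'pos|force';python3 -m jog '[[-0.5,0,0,0,0,0],[-1,0,0,0,0,0.02],[-1,0,0,0,0,0.02],[-1,0,0,0,0,0.02],[-1,0,0,0,0,0.02]]'| grep -E 'pos|force'; python3 -c "
from h import *
to([.484,-.163,.03],0)
im=arm.get_image('top'); crop(im,170,180,100,90,6,'pics/t6.png')
im=arm.get_image('wrist'); cv2.imwrite('pics/w6.png',im[:,:,::-1])"
```

```text
position: [0.4703, 0.4652, 0.1224]
force: [0.3, 0.3, -3.1]
position: [0.4761, 0.3068, 0.1147]
force: [0.6, 1.1, -2.5]
position: [0.4866, 0.1584, 0.115]
force: [-0.5, 1.0, -3.1]
position: [0.4977, 0.0094, 0.1153]
force: [-0.4, 1.1, -2.8]
position: [0.5072, -0.1358, 0.115]
force: [-0.1, -0.1, -3.0]
t 26.3 pos [ 0.5072 -0.1358  0.115 ] shift [-0.1814 -0.155   0.5666] rot [-0.0001 -0.0003  0.0003] F [-0.0839 -0.1336 -3.0082] op 0.116
```

View pics/t6.png

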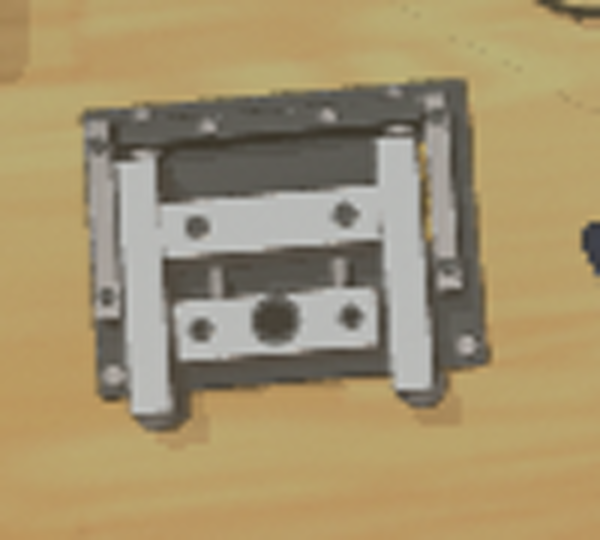

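View pics/w6.png

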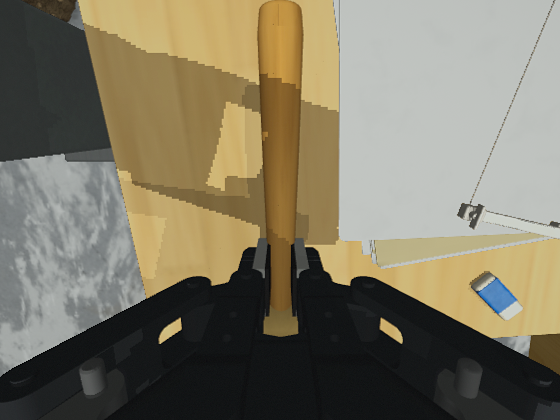

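The mould looks home and square with the arm clear of it. Next I'll lower the mallet.

```bash
python3 -m jog '[[-0.18,-0.155,0,0,0,0],[-0.18,-0.155,0.3,0,0,0],[-0.18,-0.155,0.55,0,0,0],[-0.18,-0.155,0.65,0,0,0],[-0.18,-0.155,0.65,0,0,0],[-0.18,-0.155,0.65,0,0,0]]'| grep -E 'pos|force'; python3 -c "
from h import *
to([.484,-.163,.0045],0)"
```

```text
position: [0.4847, -0.1619, 0.0183]
force: [0.6, -1.0, -1.9]
t 27.0 pos [ 0.4847 -0.1619  0.0183] shift [-0.0076 -0.0045  0.0918] rot [0.0002 0.     0.0016] F [ 0.6197 -1.0039 -1.8926] op 0.113
```

```bash
python3 -m jog '[[0,0,0.03,0,0,0],[0,0,0.06,0,0,0],[0,0,0.07,0,0,0]]'| grep -E 'pos|force';python3 -m jog '[[0,0,0.007,0,0,0],[0,0,0.014,0,0,0],[0,0,0.014,0,0,0]]'| grep -E 'pos|force'; python3 -m jog '[[0,0,0.007,0,0,0],[0,0,0.007,0,0,0]]'| grep -E 'pos|force'
```

```text
position: [0.4841, -0.1629, 0.0075]
force: [0.3, 0.2, -2.6]
position: [0.4839, -0.1631, 0.0052]
force: [0.2, 0.3, -3.0]
position: [0.4841, -0.1631, 0.0043]
force: [0.2, -0.0, -2.4]
```

```bash
python3 -m jog '[[0,0,0.007,0,0,0],[0,0,0.007,0,0,0]]'| grep -E 'pos|force';python3 -m jog '[[0,0,0.004,0,0,0],[0,0,0.004,0,0,0]]'| grep -E 'pos|force'
```

```text
position: [0.4841, -0.1631, 0.0042]
force: [-1.9, 0.1, 6.4]
position: [0.4841, -0.1631, 0.0041]
force: [-3.4, 1.3, 11.5]
```

```bash
python3 -m jog '[[0,0,-0.008,0,0,0],[0,0,-0.008,0,0,0],[0,0,-0.008,0,0,0],[0,0,-0.008,0,0,0],[0,0,-0.008,0,0,0],[0,0,-0.008,0,0,0]]' 0 | grep -E 'pos|force|open'; python3 -m jog '[[0,0,-0.2,0,0,0],[0,0,-0.6,0,0,0],[0,0,-1,0,0,0],[0,0,-1,0,0,0],[0,0,-1,0,0,0]]'| grep -E 'pos|force|open';python3 - <<'E'
from h import *
im=arm.get_image("wrist"); cv2.imwrite("pics/w7.png",im[:,:,::-1])
im=arm.get_image("top"); cv2.imwrite("pics/t7.png",im[:,:,::-1])
print(arm.sense()["t"])
E
```

```text
position: [0.4839, -0.163, 0.0036]
force: [0.3, -0.6, 1.1]
opening: 1.0
position: [0.486, -0.1638, 0.1574]
force: [0.2, -0.6, -0.2]
opening: 0.996
29.4
```

View pics/w7.png

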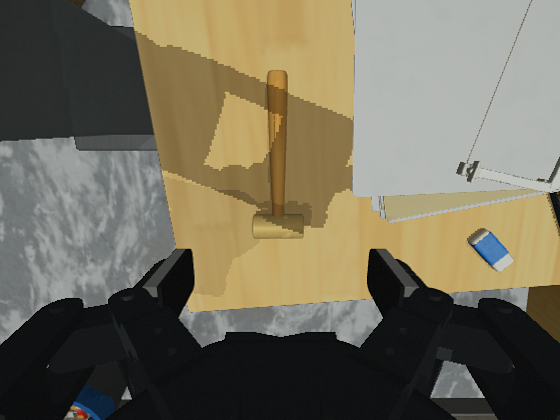

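View pics/t7.png

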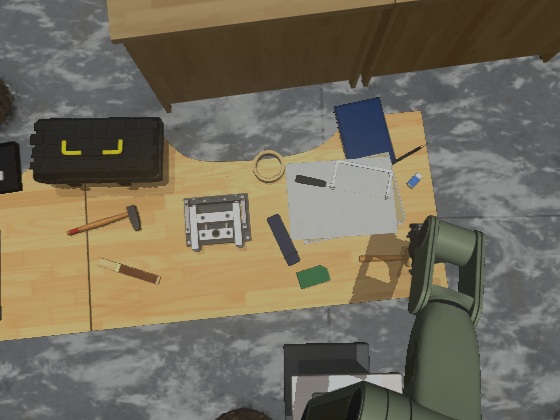

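The mallet lies flat where it started, with its head at about (278,226) in the wrist view. The tape (269,166), stick (129,270) and wax (313,276) haven't moved, and the far half sits open against its stops. I'll hand in.

```bash
python3 -m jog '[[0,0,0,0,0,0],[0,0,0,0,0,0]]' | grep force; python3 -c "
from workcell import arm
print(arm.hand_in())"
```

```text
force: [-1.0, -0.5, 0.2]
the job is handed in; nothing more can be done
None
```

I freed the far half, walked it back to what reads as fully home against both stop screws, laid the mallet down, and handed in at about 29.6 s.

**Pushing:** I held the mallet by its handle near the head and pushed the right and left horns in turn. The far half moved about 18 mm on each side, to a gap of about 22 mm. The highest push I read was about 16 N. Readings come only at the end of each move, so a brief higher peak would not show.

**Home check:** Both sides stopped firmly at the end:
- **Right horn:** I held a steady press there at 15–16 N.
- **Left horn:** I held a steady press there at 14–15 N.
- **Squareness:** The two contact points lie along 0.070 rad, against the mould's measured yaw of 0.068 rad, so the far half is not askew.
- **Top picture:** The bar ends are at the screw tips, to within the 2–3 mm that picture can show. It also hints that the right side may be up to 1 mm further forward, but the contact readings suggest about 0.3 mm at most.

**Mallet and bystanders:** The mallet lies flat at its starting spot, well clear of the mould. The tape, sanding stick and wax block look unmoved, and the arm is raised and touching nothing.

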